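# Roll the longer vial onto the scan line

## Task

Two round glass vials lie on the dark bench mat, one on each side of the white scan line. Gently push the top of the longer vial sideways with a fingertip so that it rolls over the mat onto the line, in as many strokes as it takes, and leave it lying still along the line, centred over it and about where it was lengthwise. Do not pinch, lift or push it below its middle, do not slide it without rolling, and leave the shorter vial, the beaker, the petri dish and the amber bottle where they are.

Things in the scene. Friction and masses are not known exactly. Their poses are not given: they have to be found in the camera images.
- long_vial: Longer lying vial: glass, white paper label, white cap, 63 g. 36 mm in diameter, 116 mm long. Origin on its axis, half-way along, 18 mm above the mat. x axis along it to the cap: bottom at -58 mm, full diameter from -40 to +24, cap (29 mm in diameter) ends at +58. It rolls about x; z is up at the start. Starts 60 to 95 mm to one side of the line, within 0.08 rad of parallel.
- short_vial: The shorter vial, of the same make and diameter (36 mm) but only 72 mm long over all, lying on the other side of the scan line; origin on its axis half-way along, x axis along it towards the cap. Leave it alone.
- scan_line (a point): Middle of the white scan line (240 x 6 mm, flat) on top of the dark rubber mat (340 x 440 mm, top 3 mm above the bench, fixed). x runs along the line away from the robot, to the barcode scanner at its far end; y to the left across the mat; z up. The mat is soft: a vial pushed at 5 cm/s stops within a few mm of being left.
- beaker: Empty clear beaker, 53 mm across and 67 mm high, standing on the mat near the line's far end. Origin at the centre of its underside.
- petri: Closed petri dish, 62 mm across and 15 mm high, lying on the mat near the line's near end. Origin at the centre of its underside.
- reagent: Amber bottle with a black cap, 48 mm across and 90 mm high, standing at the mat's far right corner. Origin at the centre of its underside.

How it is judged:
By the outcome, as a careful person would: the job done as asked, in the order asked, and still so for the second after the job is handed in, with the robot touching nothing.
It also fails if it takes over 64 s, if anything falls off the work surface, if the arm or the gripper's body presses on something with over 40 N, if the wrist force passes 120 N, or if a joint passes its speed limit or range.

## Robot

A 6-joint arm with a two-finger parallel gripper is mounted at the origin on a cart in front of the work surface, level with it; the furniture and walls round the work are solid. World frame = base frame: x ahead of the robot, y to its left, z up, the work surface at z = 0. Lengths are in mm, angles in rad, forces in N, time in s.
With the tool pointing down it reaches from about 275 to 1000 mm from the base axis. Payload 8.4 kg.
Tool frame: the origin (TCP) lies at the very end of the fingers, on their centre line; the grasp point (between the pads) lies 19 mm behind it (r.tcp_to_grasp is the distance from the TCP to the grasp point, in mm); z points along the fingers, y is the line along which they close (so a half turn about z gives the same grasp; the last joint's range is limited). The gripper opens to 85 mm and grips with 20 to 120 N. Pads are 22 mm wide; open, the fingers measure 114 mm over their backs; the gripper's body (76 mm by 85 mm) begins 54 mm behind the grasp point. The pads swing forward as they close: fully open they stand 13 mm farther back than shut.
Start: joints at [1.131, 0.353, 1.633, -0, 1.155, -0.002], TCP at [264.966, 566.057, 231.281] pointing down, gripper open.
Joint ranges: [-2.63, 2.63], [-0.92, 2.1], [0.06, 2.66], [-1.3, 4.44], [0, 2.69], [-3.02, 3.02]. Speed limits (rad/s): [2.22, 2.22, 2.79, 3.14, 3.14, 3.14].

## Interface

Orientations are given as [roll, pitch, yaw] about the fixed x, y, z axes, in that order (R = Rz(yaw) Ry(pitch) Rx(roll)).
In Python, from rig import r gives the robot as it stands. The module is installed in compiled form; this text tells all that it offers.
- The arm moves only by the tool play_rows, never from a script. Its argument "rows" is a list of rows, each an object with "dp": the shift along the tool's x, y, z in units of 40 mm (1.0 is 40 mm), a list of three; "turn": the turn, a rotation vector about the tool's x, y, z in units of 6 degrees (1.0 is 6 degrees), a list of three; "fingers": the closure, from 0 (fully open) to 1 (shut). In form: [{"dp": [tx, ty, tz], "turn": [wx, wy, wz], "fingers": fingers}, ...]. A call has 1 to 5 rows; each row shifts and turns the commanded pose from where the row before left it, along the tool's axes as they then stand; what a row does not reach is not made up. A row lasts 1/12 s, in which the tool goes at most 41.7 mm and 7.16 degrees, less where a joint would pass 70% of its speed; a pose out of reach is approached as far as the arm can. A call is refused whole if a number of a shift passes 1 or a number of a turn 1, either way. A call with a gripper value outside its range is refused whole. The fingers move at their own pace and stop on an object; "force" is the grip in N (left out, the last holds). Time passes only in rows, so rows that do not move let the fingers close. It gives the time, the measured TCP pose, the force, the opening and the grip force at its end, in the units of the state.
- r.sense(): the state, without advancing time (a new reading comes with each control period).
- r.grab_frame(name): name is "scene" or "top" or "wrist"; returns a dict with "pixels" (420x560x3 uint8, red, green, blue), "fx", "fy", "cx", "cy" (pixels), "pose" (4x4, takes a point from camera to world coordinates). Camera axes: x right, y down, z forward; pixel columns grow to the right and rows downward; lengths in mm; the calibration is good to about 2 mm. The wrist camera is an equidistant fisheye: a pixel r from the principal point sees the ray r / f radians off the axis. A picture is of the moment at which its call begins. There is no depth.
- r.sign_off(): hands the job in; it is judged then, once.
The state is a dict: "clock": time; "qpos": joint angles; "qvel": joint speeds; "joint_efforts": joint torques, N m; "eef_pos": TCP position; "tcp_rot": TCP orientation; "contact_force": force on the tool from outside, world axes, zero at the start; "wrist_torque": the same for the moment, N m; "opening": opening from 0.0 (shut) to 1.0 (fully open); "grasp_force": force on a finger pad.
Only numpy, scipy, OpenCV 4.12 (cv2) and the standard library are available. Lean on these libraries where they do the work, as an engineer would, in place of code of your own. Each camera call takes 0.05 s, during which the arm holds its last target. There are 200 camera calls.

## Working session

There is one attempt and no reset: what is moved stays moved. The work goes in short steps, Python scripts to look and compute and a tool call to move; the robot and the scene stay as the last step left them, time stands still between calls to the robot, and variables do not carry over. Pictures are saved under pics/ and viewed, at most 10 in all, crops included, and the job is handed in when it is done.

Besides the shell and the picture viewer there is one more tool, called after "Request:" as name(argument=value, ...), one argument or row to a line, values as JSON. play_rows: Moves the arm, as the interface text tells. Its arguments: {"type":"object","properties":{"rows":{"type":"array"},"force":{"type":"number"}},"required":["rows"]}

```bash
mkdir -p pics
cat > h.py <<'E'
import numpy as np, cv2
from rig import r
def snap(n,f):
    d=r.grab_frame(n); cv2.imwrite(f'pics/{f}.png',d['pixels'][:,:,::-1]); np.savez(f'pics/{f}.npz',**d); return d
def ray(d,u,v):
    T=np.array(d['pose']); c=np.array([(u-d['cx'])/d['fx'],(v-d['cy'])/d['fy'],1.]); return T[:3,3],T[:3,:3]@c
def at(d,u,v,z):
    o,w=ray(d,u,v); return o+w*(z-o[2])/w[2]
def proj(d,p):
    T=np.array(d['pose']); c=T[:3,:3].T@(np.array(p)-T[:3,3]); return d['fx']*c[0]/c[2]+d['cx'],d['fy']*c[1]/c[2]+d['cy']
E
python3 - <<'E'
from h import *
d=snap('top','t0'); s=snap('scene','s0'); print(np.array(d['pose']).round(2),d['fx'],np.array(s['pose'])[:3,3]); st=r.sense(); print(st)
E
```

```text
[[ 1.0000e-02 -1.0000e+00  7.0000e-02  5.0181e+02]
 [-1.0000e+00 -1.0000e-02  0.0000e+00 -4.4640e+01]
 [-0.0000e+00 -7.0000e-02 -1.0000e+00  8.8536e+02]
 [ 0.0000e+00  0.0000e+00  0.0000e+00  1.0000e+00]] 384.02189652849 [  24.92925448 -387.09771312  612.60329897]
{'clock': 0.1, 'qpos': array([ 1.13060270e+00,  3.53576779e-01,  1.63409411e+00,  9.17673510e-06,
        1.15516793e+00, -2.36771795e-03]), 'qvel': array([-1.78990056e-03, -8.75823965e-04, -2.60811368e-03,  1.60651818e-03,
       -7.47699287e-05,  1.65255294e-03]), 'joint_efforts': array([-6.26468027e-04, -6.06362915e+01, -3.42816746e+01,  2.49949139e-06,
        4.02322970e-03,  3.71506883e-05]), 'eef_pos': array([264.77514835, 565.66183747, 230.6233635 ]), 'tcp_rot': array([-3.14034651e+00, -1.13413747e-05,  2.70376303e+00]), 'contact_force': array([-0.25170425, -0.05266905,  0.16223513]), 'wrist_torque': array([ 0.0135755 ,  0.00961296, -0.02264085]), 'grasp_force': 0.0, 'opening': 0.998160924169886}
```

View pics/t0.png

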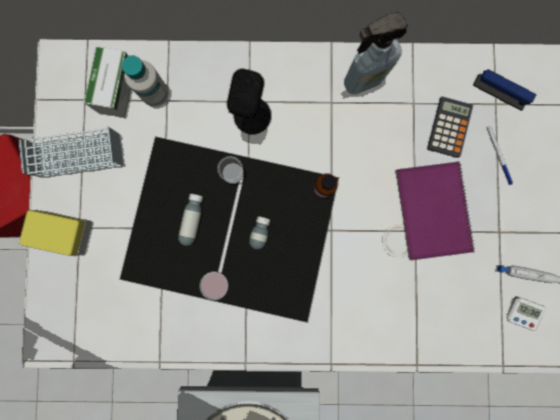

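View pics/s0.png

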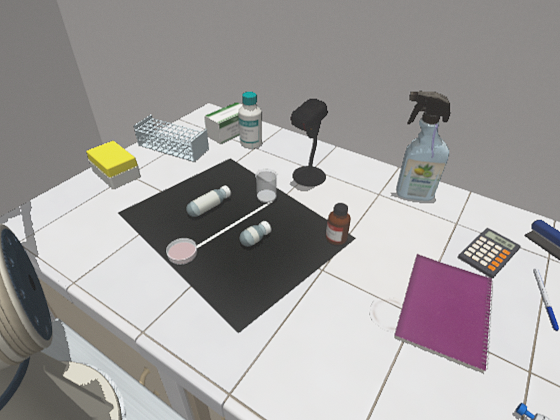

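```bash
cat >> h.py <<'E'
def fit(d,poly,z,thr=70):
    """axis of a bright blob inside an image polygon -> world centre, ends, heading (at height z)"""
    g=d['pixels'].max(2); m=np.zeros(g.shape,np.uint8); cv2.fillPoly(m,[np.array(poly,np.int32)],1)
    m=((g>thr)&(m>0)).astype(np.uint8)
    n,l,s,_=cv2.connectedComponentsWithStats(m); k=1+np.argmax(s[1:,4]); v,u=np.nonzero(l==k)
    P=np.array([at(d,a,b,z)[:2] for a,b in zip(u,v)])
    (c,wh,_)=rc=cv2.minAreaRect(P.astype(np.float32)); e=np.linalg.svd(P-P.mean(0))[2][0]; e*=np.sign(e[0])
    t=(P-P.mean(0))@e
    return P.mean(0),e,np.arctan2(e[1],e[0]),P.mean(0)+e*(t.max()+t.min())/2,wh,len(u)
E
python3 - <<'E'
from h import *
d=dict(np.load('pics/t0.npz'))
for nm,po,z in [('vial',[(180,185),(210,185),(205,255),(170,255)],21),('line',[(232,188),(246,188),(229,268),(213,268)],3),('short',[(250,212),(275,212),(272,255),(243,255)],21)]:
    for thr in (45,70): print(nm,thr,fit(d,po,z,thr))
print([at(d,u,v,3).round() for u,v in [(154,138),(338,178),(307,321),(121,279)]])
print('petri',at(d,214,286,18),'beaker',at(d,231,170,40))
c=d['pixels'][130:330,110:345,::-1]; cv2.imwrite('pics/t0c.png',cv2.resize(c,None,fx=3,fy=3,interpolation=cv2.INTER_CUBIC)[:600])
E
```

```text
vial 45 (array([532.84051727, 136.88570877]), array([ 0.97936886, -0.20208077]), np.float64(-0.20348206416339024), array([533.89179055, 136.6687914 ]), (41.058326721191406, 119.502685546875), 857)
vial 70 (array([533.37188919, 136.81188218]), array([ 0.97984548, -0.19975693]), np.float64(-0.2011098408406864), array([534.651984 , 136.5509147]), (38.19266128540039, 116.75682830810547), 766)
line 45 (array([515.22977092,  49.62166051]), array([ 0.97761268, -0.21041259]), np.float64(-0.21199697516675522), array([515.89956272,  49.47750053]), (13.05859661102295, 190.23202514648438), 474)
line 70 (array([515.07592539,  49.27357415]), array([ 0.97731275, -0.2118013 ]), np.float64(-0.21341770642970814), array([515.82075653,  49.11215581]), (10.762181282043457, 190.2657470703125), 387)
short 45 (array([505.39765876, -19.37874025]), array([ 0.96568199, -0.25972734]), np.float64(-0.26273984027302977), array([505.62232393, -19.43916562]), (39.77772903442383, 75.12461853027344), 500)
short 70 (array([505.79743691, -19.3926857 ]), array([ 0.96431309, -0.26476454]), np.float64(-0.26795973955564273), array([506.10603594, -19.47741552]), (36.92988967895508, 73.00662231445312), 431)
[array([723., 229.,   3.]), array([ 633., -200.,    3.]), array([ 307., -129.,    3.]), array([397., 294.,   3.])]
petri [385.24536932  80.1971168   18.        ] beaker [643.35068504  44.33899379  40.        ]
```

View pics/t0c.png

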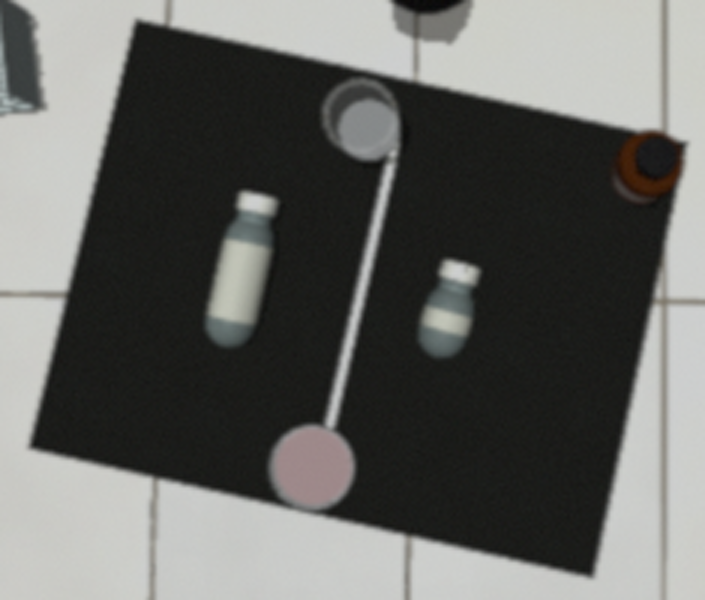

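Request:
play_rows(
  rows=[
    {"dp": [0, 0, 0], "turn": [0, 0, -0.8], "fingers": 1},
    {"dp": [0, 0, 0], "turn": [0, 0, -0.8], "fingers": 1},
    {"dp": [0, 0, 0], "turn": [0, 0, -0.57], "fingers": 1},
    {"dp": [-0.5, -0.5, 0], "turn": [0, 0, 0], "fingers": 1},
    {"dp": [-0.6, -0.6, 0], "turn": [0, 0, 0], "fingers": 1},
  ],
  force=20,
)

```text
clock: 0.52
eef_pos: [298.1, 514.4, 230.7]
tcp_rot: [-3.141, -0.0, 2.934]
contact_force: [0.5, 0.2, 1.5]
opening: 0.303
grasp_force: 0.0
```

Request:
play_rows(
  rows=[
    {"dp": [-0.6, -0.6, 0], "turn": [0, 0, 0], "fingers": 1},
    {"dp": [-0.6, -0.6, 0], "turn": [0, 0, 0], "fingers": 1},
    {"dp": [-0.6, -0.6, 0], "turn": [0, 0, 0], "fingers": 1},
    {"dp": [-0.6, -0.6, 0], "turn": [0, 0, 0], "fingers": 1},
    {"dp": [-0.6, -0.6, 0], "turn": [0, 0, 0], "fingers": 1},
  ],
)

```text
clock: 0.93
eef_pos: [391.5, 369.8, 231.1]
tcp_rot: [-3.141, -0.0, 2.931]
contact_force: [0.1, 0.3, -0.2]
opening: 0.002
grasp_force: 0.0
```

Request:
play_rows(
  rows=[
    {"dp": [-0.6, -0.6, 0.1], "turn": [0, 0, 0], "fingers": 1},
    {"dp": [-0.6, -0.6, 0.3], "turn": [0, 0, 0], "fingers": 1},
    {"dp": [-0.6, -0.6, 0.5], "turn": [0, 0, 0], "fingers": 1},
    {"dp": [-0.5, -0.5, 0.6], "turn": [0, 0, 0], "fingers": 1},
    {"dp": [0, 0, 0], "turn": [0, 0, 0], "fingers": 1},
  ],
)

```text
clock: 1.35
eef_pos: [461.6, 257.3, 167.3]
tcp_rot: [-3.137, -0.003, 2.928]
contact_force: [0.2, -0.6, -0.7]
opening: 0.003
grasp_force: 0.0
```

Request:
play_rows(
  rows=[
    {"dp": [-0.6, -0.6, 0.5], "turn": [0, 0, 0], "fingers": 1},
    {"dp": [-0.6, -0.6, 0.5], "turn": [0, 0, 0], "fingers": 1},
    {"dp": [-0.6, -0.6, 0.5], "turn": [0, 0, 0], "fingers": 1},
    {"dp": [-0.4, -0.5, 0.5], "turn": [0, 0, 0], "fingers": 1},
    {"dp": [0, 0, 0.4], "turn": [0, 0, 0], "fingers": 1},
  ],
)

```text
clock: 1.77
eef_pos: [530.2, 150.7, 74.0]
tcp_rot: [-3.141, 0.0, 2.929]
contact_force: [0.1, 0.8, -0.4]
opening: 0.001
grasp_force: 0.0
```

Run:
```python
from h import *
d=snap('wrist','w1'); s=snap('scene','s1'); st=r.sense(); print(st['eef_pos'],st['tcp_rot'],st['contact_force'])
u,v=proj(s,st['eef_pos']); print(u,v)
a=d['pixels'][:,:,::-1]; u=int(u);v=int(v)
b=cv2.resize(s['pixels'][v-60:v+60,u-80:u+80,::-1],(560,420),interpolation=cv2.INTER_CUBIC)
cv2.imwrite('pics/c1.png',cv2.resize(np.hstack([a,b]),(800,300),interpolation=cv2.INTER_AREA))
```

```text
[526.99612699 152.58247266  72.83987189] [-3.13936694 -0.00446449  2.9289472 ] [ 0.39336731  0.52000431 -0.8929025 ]
197.9167205888494 182.32830421600224
```

View pics/c1.png

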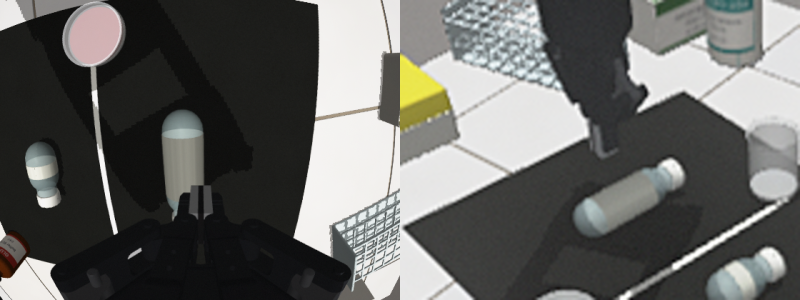

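Request:
play_rows(
  rows=[
    {"dp": [0, 0, 0], "turn": [0, 0, 1], "fingers": 1},
    {"dp": [0, 0, 0], "turn": [0, 0, 1], "fingers": 1},
    {"dp": [0, 0, 0], "turn": [0, 0, 1], "fingers": 1},
    {"dp": [0, 0, 0], "turn": [0, 0, 1], "fingers": 1},
    {"dp": [0, 0, 0], "turn": [0, 0, 1], "fingers": 1},
  ],
)

```text
clock: 2.28
eef_pos: [528.7, 155.1, 76.5]
tcp_rot: [3.141, 0.0, 2.403]
contact_force: [-0.3, 0.5, 0.5]
opening: -0.0
grasp_force: 0.0
```

Request:
play_rows(
  rows=[
    {"dp": [0, 0, 0], "turn": [0, 0, 1], "fingers": 1},
    {"dp": [0, 0, 0], "turn": [0, 0, 1], "fingers": 1},
    {"dp": [0, 0, 0], "turn": [0, 0, 1], "fingers": 1},
    {"dp": [0, 0, 0], "turn": [0, 0, 1], "fingers": 1},
    {"dp": [0, 0, 0], "turn": [0, 0, 1], "fingers": 1},
  ],
)

```text
clock: 2.7
eef_pos: [528.7, 155.2, 76.6]
tcp_rot: [3.14, -0.0, 1.88]
contact_force: [0.5, 0.1, 0.6]
opening: 0.001
grasp_force: 0.0
```

Request:
play_rows(
  rows=[
    {"dp": [0, 0, 0], "turn": [0, 0, 1], "fingers": 1},
    {"dp": [0, 0, 0], "turn": [0, 0, 1], "fingers": 1},
    {"dp": [0, 0, 0], "turn": [0, 0, 1], "fingers": 1},
    {"dp": [0, 0, 0], "turn": [0, 0, 1], "fingers": 1},
    {"dp": [0, 0, 0], "turn": [0, 0, 1], "fingers": 1},
  ],
)

```text
clock: 3.12
eef_pos: [528.7, 155.1, 76.6]
tcp_rot: [3.141, -0.001, 1.356]
contact_force: [-0.0, -0.0, -0.2]
opening: 0.003
grasp_force: 0.0
```

Request:
play_rows(
  rows=[
    {"dp": [0, 0, 0.3], "turn": [0, 0, 0], "fingers": 1},
    {"dp": [0, 0, 0.3], "turn": [0, 0, 0], "fingers": 1},
    {"dp": [0, 0, 0], "turn": [0, 0, 0], "fingers": 1},
  ],
)

```text
clock: 3.37
eef_pos: [527.0, 154.0, 49.1]
tcp_rot: [-3.139, 0.001, 1.364]
contact_force: [-1.3, -0.2, -0.4]
opening: 0.004
grasp_force: 0.0
```

Request:
play_rows(
  rows=[
    {"dp": [-0.17, 0, 0], "turn": [0, 0, 0], "fingers": 1},
    {"dp": [0, 0, 0.15], "turn": [0, 0, 0], "fingers": 1},
    {"dp": [0, 0, 0], "turn": [0, 0, 0], "fingers": 1},
    {"dp": [0, 0, 0], "turn": [0, 0, 0], "fingers": 1},
  ],
)

```text
clock: 3.7
eef_pos: [527.0, 147.0, 45.0]
tcp_rot: [-3.141, 0.0, 1.36]
contact_force: [0.3, -0.7, -0.6]
opening: 0.003
grasp_force: 0.0
```

Request:
play_rows(
  rows=[
    {"dp": [0, 0, 0], "turn": [0, 0, 0], "fingers": 1},
  ],
)

```text
clock: 3.78
eef_pos: [527.4, 147.1, 45.4]
tcp_rot: [3.141, -0.0, 1.36]
contact_force: [-0.7, 0.9, 0.3]
opening: -0.002
grasp_force: 0.0
```

Request:
play_rows(
  rows=[
    {"dp": [0, 0, 0], "turn": [0, 0, 0], "fingers": 1},
  ],
)

```text
clock: 3.87
eef_pos: [527.5, 147.2, 45.5]
tcp_rot: [3.141, -0.0, 1.36]
contact_force: [0.1, 0.2, -0.2]
opening: 0.002
grasp_force: 0.0
```

Request:
play_rows(
  rows=[
    {"dp": [0, 0, 0.13], "turn": [0, 0, 0], "fingers": 1},
    {"dp": [0, 0, 0], "turn": [0, 0, 0], "fingers": 1},
    {"dp": [0, 0, 0], "turn": [0, 0, 0], "fingers": 1},
  ],
)

```text
clock: 4.12
eef_pos: [527.0, 147.1, 39.8]
tcp_rot: [-3.141, 0.0, 1.36]
contact_force: [-0.3, 0.7, -0.1]
opening: 0.0
grasp_force: 0.0
```

Request:
play_rows(
  rows=[
    {"dp": [0, 0, 0.015], "turn": [0, 0, 0], "fingers": 1},
    {"dp": [0, 0, 0], "turn": [0, 0, 0], "fingers": 1},
  ],
)

```text
clock: 4.28
eef_pos: [527.2, 147.2, 39.4]
tcp_rot: [-3.142, 0.0, 1.36]
contact_force: [1.0, 0.2, 0.0]
opening: -0.001
grasp_force: 0.0
```

Request:
play_rows(
  rows=[
    {"dp": [0, 0, 0.015], "turn": [0, 0, 0], "fingers": 1},
    {"dp": [0, 0, 0], "turn": [0, 0, 0], "fingers": 1},
  ],
)

```text
clock: 4.45
eef_pos: [527.2, 147.2, 38.9]
tcp_rot: [3.142, -0.0, 1.36]
contact_force: [-0.2, -0.5, -0.3]
opening: 0.001
grasp_force: 0.0
```

Request:
play_rows(
  rows=[
    {"dp": [0, 0, 0.01], "turn": [0, 0, 0], "fingers": 1},
    {"dp": [0, 0, 0], "turn": [0, 0, 0], "fingers": 1},
  ],
)

```text
clock: 4.62
eef_pos: [527.3, 147.2, 38.6]
tcp_rot: [3.141, -0.0, 1.36]
contact_force: [-0.5, -0.0, 1.5]
opening: -0.001
grasp_force: 0.7
```

Request:
play_rows(
  rows=[
    {"dp": [-0.1, 0, 0.005], "turn": [0, 0, 0], "fingers": 1},
    {"dp": [-0.15, 0, 0], "turn": [0, 0, 0], "fingers": 1},
    {"dp": [-0.15, 0, 0], "turn": [0, 0, 0], "fingers": 1},
  ],
)

```text
clock: 4.87
eef_pos: [524.1, 131.5, 38.9]
tcp_rot: [3.141, -0.0, 1.361]
contact_force: [-0.6, -0.5, 8.0]
opening: -0.001
grasp_force: 3.8
```

Request:
play_rows(
  rows=[
    {"dp": [-0.15, 0, 0], "turn": [0, 0, 0], "fingers": 1},
    {"dp": [-0.15, 0, 0], "turn": [0, 0, 0], "fingers": 1},
    {"dp": [-0.1, 0, 0], "turn": [0, 0, 0], "fingers": 1},
    {"dp": [0, 0, 0], "turn": [0, 0, 0], "fingers": 1},
  ],
)

```text
clock: 5.2
eef_pos: [520.8, 115.2, 38.9]
tcp_rot: [3.141, -0.0, 1.36]
contact_force: [-1.9, -0.2, 6.1]
opening: -0.001
grasp_force: 3.3
```

Run:
```python
from h import *
d=snap('wrist','w2'); s=snap('scene','s2'); st=r.sense(); print(st['eef_pos'],st['tcp_rot'],st['contact_force'])
u,v=proj(s,st['eef_pos'])
a=d['pixels'][:,:,::-1]; u=int(u);v=int(v)
b=cv2.resize(s['pixels'][v-60:v+60,u-80:u+80,::-1],(560,420),interpolation=cv2.INTER_CUBIC)
cv2.imwrite('pics/c2.png',cv2.resize(np.hstack([a,b]),(800,300),interpolation=cv2.INTER_AREA))
```

```text
[520.91571909 115.55320055  38.92077906] [ 3.14069112e+00 -3.78786094e-04  1.35982655e+00] [-1.03381066 -0.23672058  6.69663126]
```

View pics/c2.png

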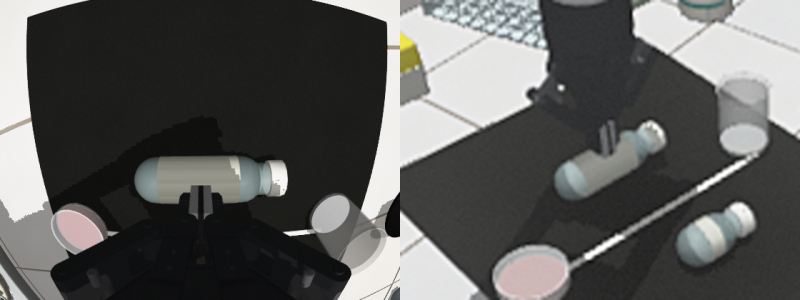

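Request:
play_rows(
  rows=[
    {"dp": [0, 0, -0.1], "turn": [0, 0, 0], "fingers": 1},
    {"dp": [0, 0, -0.1], "turn": [0, 0, 0], "fingers": 1},
    {"dp": [0.2, 0, 0], "turn": [0, 0, 0], "fingers": 1},
    {"dp": [0.2, 0, 0], "turn": [0, 0, 0], "fingers": 1},
    {"dp": [0, 0, 0], "turn": [0, 0, 0], "fingers": 1},
  ],
)

```text
clock: 5.72
eef_pos: [524.6, 133.0, 46.5]
tcp_rot: [3.141, -0.001, 1.361]
contact_force: [-0.4, 0.1, 0.1]
opening: 0.001
grasp_force: 0.0
```

Request:
play_rows(
  rows=[
    {"dp": [0, 0, 0.1], "turn": [0, 0, 0], "fingers": 1},
    {"dp": [0, 0, 0.08], "turn": [0, 0, 0], "fingers": 1},
    {"dp": [0, 0, 0], "turn": [0, 0, 0], "fingers": 1},
    {"dp": [0, 0, 0.015], "turn": [0, 0, 0], "fingers": 1},
    {"dp": [0, 0, 0], "turn": [0, 0, 0], "fingers": 1},
  ],
)

```text
clock: 6.13
eef_pos: [523.8, 131.5, 38.4]
tcp_rot: [-3.141, 0.0, 1.36]
contact_force: [-0.2, 0.2, 3.1]
opening: -0.005
grasp_force: 1.5
```

Run:
```python
from h import *
d=snap('top','t3'); st=r.sense(); print(st['eef_pos'],st['contact_force'],st['grasp_force'])
s=snap('scene','s3')
# vial position seen by scene camera: bottom/cap ends; crop
cv2.imwrite('pics/c3.png',np.hstack([cv2.resize(s['pixels'][150:280,140:310,::-1],(400,300),interpolation=cv2.INTER_CUBIC),cv2.resize(d['pixels'][160:280,160:320,::-1],(400,300),interpolation=cv2.INTER_CUBIC)]))
```

```text
[523.75689002 131.45541264  38.47082828] [ 0.41903116 -0.24494443  2.05541413] 1.2106218561530113
```

View pics/c3.png

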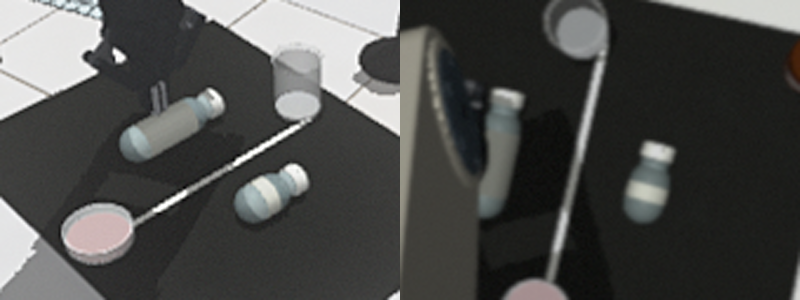

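Request:
play_rows(
  rows=[
    {"dp": [-0.1, 0, 0.003], "turn": [0, 0, 0], "fingers": 1},
    {"dp": [-0.18, 0, 0], "turn": [0, 0, 0], "fingers": 1},
    {"dp": [-0.18, 0, 0], "turn": [0, 0, 0], "fingers": 1},
    {"dp": [-0.18, 0, 0], "turn": [0, 0, 0], "fingers": 1},
    {"dp": [-0.18, 0, 0], "turn": [0, 0, 0], "fingers": 1},
  ],
)

```text
clock: 6.65
eef_pos: [517.2, 99.0, 38.9]
tcp_rot: [3.141, -0.0, 1.36]
contact_force: [-1.3, 0.8, 8.8]
opening: -0.005
grasp_force: 3.9
```

Request:
play_rows(
  rows=[
    {"dp": [-0.08, 0, 0], "turn": [0, 0, 0], "fingers": 1},
    {"dp": [0, 0, 0], "turn": [0, 0, 0], "fingers": 1},
  ],
)

```text
clock: 6.82
eef_pos: [516.4, 95.5, 38.9]
tcp_rot: [3.141, -0.0, 1.36]
contact_force: [-2.4, 0.5, 7.5]
opening: -0.0
grasp_force: 3.8
```

Request:
play_rows(
  rows=[
    {"dp": [0, 0, -0.1], "turn": [0, 0, 0], "fingers": 1},
    {"dp": [0, 0, -0.1], "turn": [0, 0, 0], "fingers": 1},
    {"dp": [0.22, 0, 0], "turn": [0, 0, 0], "fingers": 1},
    {"dp": [0.22, 0, 0], "turn": [0, 0, 0], "fingers": 1},
    {"dp": [0, 0, 0], "turn": [0, 0, 0], "fingers": 1},
  ],
)

```text
clock: 7.23
eef_pos: [520.8, 115.2, 46.5]
tcp_rot: [3.141, -0.001, 1.361]
contact_force: [-0.1, -0.2, 0.5]
opening: -0.0
grasp_force: 0.0
```

Run:
```python
from h import *
d=snap('top','t4'); st=r.sense(); print(st['eef_pos'],st['contact_force'])
for thr in (45,70):
    for z in (21,): print(fit(d,[(192,190),(222,190),(212,255),(192,255)],z,thr))
cv2.imwrite('pics/c4.png',cv2.resize(d['pixels'][160:280,160:320,::-1],(800,600),interpolation=cv2.INTER_CUBIC))
```

```text
[520.34682893 114.68494461  46.3028107 ] [-0.19574693 -0.85225314 -0.46570474]
(array([519.09967356, 105.13961459]), array([ 0.96877473, -0.24794257]), np.float64(-0.2505559281745006), array([518.41106417, 105.31585327]), (53.40412902832031, 136.2263641357422), 904)
(array([533.90034121,  96.99374194]), array([ 0.99452325, -0.10451556]), np.float64(-0.10470678109058036), array([528.08060166,  97.60534487]), (30.836318969726562, 114.46208953857422), 530)
```

View pics/c4.png

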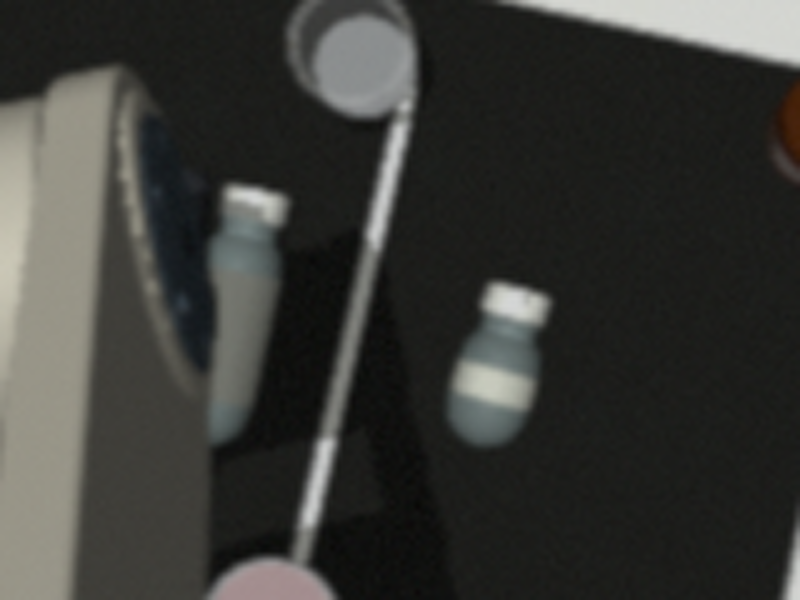

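Request:
play_rows(
  rows=[
    {"dp": [-0.04, 0, 0.1], "turn": [0, 0, 0], "fingers": 1},
    {"dp": [0, 0, 0.08], "turn": [0, 0, 0], "fingers": 1},
    {"dp": [0, 0, 0], "turn": [0, 0, 0], "fingers": 1},
    {"dp": [0, 0, 0.013], "turn": [0, 0, 0], "fingers": 1},
    {"dp": [0, 0, 0], "turn": [0, 0, 0], "fingers": 1},
  ],
)

```text
clock: 7.7
eef_pos: [519.5, 111.9, 38.6]
tcp_rot: [-3.141, 0.0, 1.36]
contact_force: [-2.1, 1.1, 6.7]
opening: -0.003
grasp_force: 3.3
```

Request:
play_rows(
  rows=[
    {"dp": [-0.1, 0, 0.003], "turn": [0, 0, 0], "fingers": 1},
    {"dp": [-0.18, 0, 0], "turn": [0, 0, 0], "fingers": 1},
    {"dp": [-0.18, 0, 0], "turn": [0, 0, 0], "fingers": 1},
    {"dp": [-0.18, 0, 0], "turn": [0, 0, 0], "fingers": 1},
    {"dp": [-0.18, 0, 0], "turn": [0, 0, 0], "fingers": 1},
  ],
)

```text
clock: 8.12
eef_pos: [512.9, 79.6, 38.8]
tcp_rot: [3.141, -0.0, 1.36]
contact_force: [-2.0, 1.2, 9.6]
opening: 0.003
grasp_force: 4.8
```

Request:
play_rows(
  rows=[
    {"dp": [-0.08, 0, 0], "turn": [0, 0, 0], "fingers": 1},
    {"dp": [0, 0, 0], "turn": [0, 0, 0], "fingers": 1},
  ],
)

```text
clock: 8.28
eef_pos: [512.2, 76.0, 38.8]
tcp_rot: [3.141, -0.0, 1.359]
contact_force: [-1.6, 0.5, 9.4]
opening: 0.0
grasp_force: 4.4
```

Request:
play_rows(
  rows=[
    {"dp": [0, 0, -0.1], "turn": [0, 0, 0], "fingers": 1},
    {"dp": [0, 0, -0.1], "turn": [0, 0, 0], "fingers": 1},
    {"dp": [0.22, 0, 0], "turn": [0, 0, 0], "fingers": 1},
    {"dp": [0.22, 0, 0], "turn": [0, 0, 0], "fingers": 1},
    {"dp": [0, 0, 0], "turn": [0, 0, 0], "fingers": 1},
  ],
)

```text
clock: 8.7
eef_pos: [516.6, 95.6, 46.6]
tcp_rot: [3.141, -0.001, 1.361]
contact_force: [0.6, 0.5, 0.8]
opening: -0.001
grasp_force: 0.0
```

```bash
cat >> h.py <<'E'
N=np.array([.209,.978]);E_=np.array([.978,-.209]);L0=np.array([515.2,49.4])
def le(p): q=np.array(p)[:2]-L0; return round(float(q@E_),1),round(float(q@N),1)
E
python3 - <<'E'
from h import *
print('cap before',le(at(dict(np.load('pics/t0.npz')),*(110+257/3,130+204/3),21)),'cap t4',le(at(dict(np.load('pics/t4.npz')),211.2,200.6,21)))
d=snap('top','t5'); st=r.sense(); print(st['eef_pos'],le(st['eef_pos']))
g=d['pixels'].max(2); 
for v in range(196,252,4): print(v,*g[v,200:240])
E
```

```text
cap before (49.4, 88.0) cap t4 (51.3, 52.4)
[516.08849646  95.1180325   46.39267281] (-8.7, 44.9)
196 103 136 136 109 72 49 36 31 32 30 27 28 29 29 29 28 27 27 28 28 28 29 26 29 28 27 28 28 28 28 28 29 29 29 48 102 165 194 169 96
200 80 115 143 125 87 60 43 32 32 28 31 41 79 135 179 197 199 196 190 188 177 151 119 95 69 45 32 30 28 29 26 27 28 48 103 164 196 173 103 43
204 69 90 115 113 94 69 55 56 55 40 31 35 49 83 111 123 126 130 129 128 128 142 158 146 110 61 28 26 28 28 28 29 44 90 154 194 177 105 43 26
208 64 82 121 150 133 92 60 44 38 33 30 30 34 57 92 119 127 129 125 118 107 91 70 43 26 24 29 29 28 28 30 39 83 148 189 169 103 44 27 27
212 63 67 82 101 104 95 71 48 38 34 31 27 25 33 66 96 111 111 107 102 95 86 73 53 31 25 25 26 20 19 27 57 112 157 158 97 34 15 17 18
216 62 64 71 90 116 124 95 58 41 36 34 29 26 29 47 82 110 113 108 103 99 91 77 57 31 16 15 16 16 18 46 90 123 115 73 32 15 16 18 16
220 63 63 65 73 89 96 90 74 58 43 35 30 29 32 34 56 86 104 105 103 100 93 77 52 26 19 17 11 17 44 88 122 117 81 36 17 12 15 18 13
224 63 64 63 64 73 90 96 87 66 46 41 44 43 34 29 42 73 98 104 100 94 79 52 26 14 16 15 19 43 85 120 120 88 43 18 19 15 17 15 17
228 63 63 63 61 64 75 89 92 84 66 56 47 44 34 30 34 61 88 97 93 81 57 30 15 16 15 20 39 83 119 120 89 43 16 15 17 20 17 17 16
232 63 63 65 63 62 65 71 85 92 84 67 51 38 33 32 38 57 84 90 80 60 31 18 16 16 18 37 82 120 123 95 49 18 16 16 17 14 16 17 18
236 61 63 62 62 63 63 64 69 82 88 83 67 49 39 31 35 56 79 82 66 36 18 17 15 19 36 82 119 124 95 48 20 12 16 18 19 15 17 13 16
240 62 62 62 64 62 62 62 63 66 75 83 82 73 66 60 62 74 80 67 36 16 16 15 17 33 73 111 121 97 50 19 16 15 16 18 16 17 16 18 15
244 62 63 63 64 63 62 63 63 62 63 65 68 70 69 67 66 66 52 32 20 18 12 16 31 71 113 126 108 58 21 17 16 16 13 12 19 16 16 13 18
248 63 64 62 63 64 63 62 63 62 64 61 63 63 63 61 52 29 18 17 14 15 18 32 70 110 126 109 59 19 16 15 14 13 16 18 20 19 17 18 20
```

Request:
play_rows(
  rows=[
    {"dp": [0, 0, 0.1], "turn": [0, 0, 0], "fingers": 1},
    {"dp": [0, 0, 0.08], "turn": [0, 0, 0], "fingers": 1},
    {"dp": [0, 0, 0], "turn": [0, 0, 0], "fingers": 1},
    {"dp": [0, 0, 0.01], "turn": [0, 0, 0], "fingers": 1},
    {"dp": [0, 0, 0], "turn": [0, 0, 0], "fingers": 1},
  ],
)

```text
clock: 9.17
eef_pos: [515.7, 93.9, 38.8]
tcp_rot: [-3.141, 0.0, 1.36]
contact_force: [-0.8, 0.6, 2.5]
opening: 0.001
grasp_force: 1.0
```

Request:
play_rows(
  rows=[
    {"dp": [-0.1, 0, 0.003], "turn": [0, 0, 0], "fingers": 1},
    {"dp": [-0.18, 0, 0], "turn": [0, 0, 0], "fingers": 1},
    {"dp": [-0.18, 0, 0], "turn": [0, 0, 0], "fingers": 1},
    {"dp": [-0.18, 0, 0], "turn": [0, 0, 0], "fingers": 1},
    {"dp": [-0.15, 0, 0], "turn": [0, 0, 0], "fingers": 1},
  ],
)

```text
clock: 9.58
eef_pos: [509.2, 62.3, 38.9]
tcp_rot: [3.141, -0.0, 1.36]
contact_force: [-0.2, -0.0, 4.1]
opening: 0.001
grasp_force: 2.1
```

Request:
play_rows(
  rows=[
    {"dp": [-0.08, 0, 0], "turn": [0, 0, 0], "fingers": 1},
    {"dp": [0, 0, 0], "turn": [0, 0, 0], "fingers": 1},
  ],
)

```text
clock: 9.75
eef_pos: [508.6, 59.2, 38.9]
tcp_rot: [3.141, -0.0, 1.359]
contact_force: [-0.7, 0.7, 4.7]
opening: -0.001
grasp_force: 2.3
```

Request:
play_rows(
  rows=[
    {"dp": [0, 0, -0.1], "turn": [0, 0, 0], "fingers": 1},
    {"dp": [0, 0, -0.1], "turn": [0, 0, 0], "fingers": 1},
    {"dp": [0.22, 0, 0], "turn": [0, 0, 0], "fingers": 1},
    {"dp": [0.21, 0, 0], "turn": [0, 0, 0], "fingers": 1},
    {"dp": [0, 0, 0], "turn": [0, 0, 0], "fingers": 1},
  ],
)

```text
clock: 10.17
eef_pos: [512.8, 78.5, 46.9]
tcp_rot: [3.141, -0.001, 1.361]
contact_force: [0.2, -0.6, 0.5]
opening: 0.0
grasp_force: 0.0
```

```bash
cat > edge.py <<'E'
from h import *
import sys
def redge(d,v,u0,thr):   # first bright->dark crossing right of u0
    g=cv2.GaussianBlur(d['pixels'],(1,1),0).max(2)[v].astype(float)
    for u in range(u0,u0+40):
        if g[u]>=thr>g[u+1]: return u+(g[u]-thr)/(g[u]-g[u+1])
def right(d,u0,thr=58):
    for v in (212,216,220,224,228,232,236):
        u=redge(d,v,u0(v),thr)
        if u: p=at(d,u,v,21); a,b=le(p); print(v,round(u,1),a,round(b+18.2,1))
E
python3 - <<'E'
from edge import *
print('t0');right(dict(np.load('pics/t0.npz')),lambda v:190)
print('t5');right(dict(np.load('pics/t5.npz')),lambda v:218)
d=snap('top','t6'); st=r.sense(); print(st['eef_pos'],le(st['eef_pos']))
g=d['pixels'].max(2)
for v in range(196,252,4): print(v,*g[v,208:242])
E
```

```text
t0
212 200.1 20.8 89.0
216 199.7 11.8 87.8
220 198.8 2.6 87.7
224 198.0 -6.6 87.5
228 197.1 -15.8 87.4
232 196.2 -25.0 87.3
236 195.3 -34.1 87.1
t5
212 222.8 31.9 39.3
216 223.0 23.2 36.8
220 222.8 14.3 35.1
224 221.8 5.1 35.3
228 221.0 -4.1 35.0
232 220.1 -13.2 34.9
236 219.3 -22.4 34.6
[512.43253074  77.97587381  46.76065812] (-8.7, 27.4)
196 146 147 147 148 144 131 107 105 127 120 87 54 40 35 35 32 30 26 28 29 28 27 27 26 27 29 48 102 162 191 168 94 34 25
200 147 147 148 147 142 123 97 108 138 132 97 64 42 33 29 36 66 89 79 58 46 38 32 29 28 47 101 162 194 172 101 41 28 29
204 147 148 147 146 141 118 86 83 115 132 109 68 48 36 30 34 56 96 131 148 155 164 170 152 118 104 152 192 175 103 42 29 27 27
208 148 147 148 146 138 113 78 70 94 118 117 83 55 50 55 39 36 56 86 105 106 102 96 80 85 143 191 175 108 46 28 28 28 30
212 148 148 148 146 135 108 75 68 87 122 137 107 62 45 43 33 31 36 56 79 85 79 60 71 137 189 178 115 52 31 28 28 28 25
216 149 147 147 144 131 104 73 64 73 94 108 94 70 51 37 30 28 27 40 68 89 88 83 97 118 112 72 30 18 16 17 13 13 15
220 149 147 147 142 126 98 72 62 66
[... 162 characters left out ...]
113 87 43 19 14 15 17 16 14 13 14
228 148 148 146 138 116 81 64 62 62 65 73 90 102 100 74 50 37 34 30 35 60 97 114 88 44 18 18 17 15 18 15 18 19 14
232 147 147 146 136 110 75 63 62 62 63 65 78 94 92 77 59 51 44 41 37 56 82 83 46 16 17 16 18 17 18 16 14 17 15
236 148 147 146 133 105 74 61 61 62 61 62 66 77 90 87 71 49 38 33 33 40 43 25 17 17 15 15 18 17 14 13 16 15 18
240 147 146 144 128 102 72 62 61 61 62 62 62 66 76 88 85 68 49 37 31 30 23 16 14 14 16 15 17 13 18 15 17 15 15
244 148 147 142 122 90 68 63 62 61 61 63 60 63 65 74 83 81 72 58 48 40 27 17 16 14 14 17 17 17 16 16 17 17 19
248 147 147 140 120 84 65 62 62 63 62 63 61 63 63 65 66 71 73 68 55 32 19 16 16 15 14 12 16 17 16 15 15 16 16
```

Request:
play_rows(
  rows=[
    {"dp": [-0.04, 0, 0.1], "turn": [0, 0, 0], "fingers": 1},
    {"dp": [0, 0, 0.08], "turn": [0, 0, 0], "fingers": 1},
    {"dp": [0, 0, 0], "turn": [0, 0, 0], "fingers": 1},
    {"dp": [0, 0, 0.013], "turn": [0, 0, 0], "fingers": 1},
    {"dp": [0, 0, 0], "turn": [0, 0, 0], "fingers": 1},
  ],
)

```text
clock: 10.63
eef_pos: [511.6, 75.1, 39.0]
tcp_rot: [-3.141, 0.0, 1.36]
contact_force: [-1.6, -0.1, 1.5]
opening: -0.002
grasp_force: 0.8
```

Request:
play_rows(
  rows=[
    {"dp": [-0.1, 0, 0.003], "turn": [0, 0, 0], "fingers": 1},
    {"dp": [-0.18, 0, 0], "turn": [0, 0, 0], "fingers": 1},
    {"dp": [-0.18, 0, 0], "turn": [0, 0, 0], "fingers": 1},
    {"dp": [-0.18, 0, 0], "turn": [0, 0, 0], "fingers": 1},
    {"dp": [-0.12, 0, 0], "turn": [0, 0, 0], "fingers": 1},
  ],
)

```text
clock: 11.05
eef_pos: [505.4, 44.4, 39.0]
tcp_rot: [3.141, 0.0, 1.36]
contact_force: [-0.6, 0.8, 1.6]
opening: -0.004
grasp_force: 0.8
```

Request:
play_rows(
  rows=[
    {"dp": [-0.07, 0, 0], "turn": [0, 0, 0], "fingers": 1},
    {"dp": [0, 0, 0], "turn": [0, 0, 0], "fingers": 1},
    {"dp": [0, 0, 0], "turn": [0, 0, 0], "fingers": 1},
  ],
)

```text
clock: 11.3
eef_pos: [505.0, 42.5, 39.0]
tcp_rot: [3.141, -0.0, 1.36]
contact_force: [0.8, 0.0, 1.9]
opening: -0.006
grasp_force: 0.9
```

Request:
play_rows(
  rows=[
    {"dp": [0, 0, -0.1], "turn": [0, 0, 0], "fingers": 1},
    {"dp": [0, 0, -0.4], "turn": [0, 0, 0], "fingers": 1},
    {"dp": [0, 0, -0.8], "turn": [0, 0, 0], "fingers": 1},
    {"dp": [0.8, 0, 0], "turn": [0, 0, 0], "fingers": 1},
    {"dp": [0.8, 0, 0], "turn": [0, 0, 0], "fingers": 1},
  ],
)

```text
clock: 11.72
eef_pos: [519.5, 105.6, 93.0]
tcp_rot: [3.139, -0.001, 1.358]
contact_force: [1.2, -0.1, -0.8]
opening: -0.001
grasp_force: 0.0
```

Request:
play_rows(
  rows=[
    {"dp": [0.8, 0, 0], "turn": [0, 0, 0], "fingers": 1},
    {"dp": [0.8, 0, 0], "turn": [0, 0, 0], "fingers": 1},
    {"dp": [0.8, 0, 0], "turn": [0, 0, 0], "fingers": 1},
    {"dp": [0.8, 0, 0], "turn": [0, 0, 0], "fingers": 1},
    {"dp": [0, 0, 0], "turn": [0, 0, 0], "fingers": 1},
  ],
)

```text
clock: 12.13
eef_pos: [546.5, 235.9, 91.5]
tcp_rot: [3.139, -0.003, 1.363]
contact_force: [0.1, 0.3, -0.1]
opening: -0.001
grasp_force: 0.0
```

Run:
```python
from edge import *
d=snap('top','t7'); st=r.sense(); print(st['eef_pos'],le(st['eef_pos']))
cv2.imwrite('pics/c7.png',cv2.resize(d['pixels'][150:300,130:330,::-1],(800,600),interpolation=cv2.INTER_CUBIC))
right(d,lambda v:233-(v-212)//5)
```

```text
[545.43758817 233.46811775  91.08989223] (-8.9, 186.3)
212 237.3 39.1 7.2
216 238.2 30.7 3.3
220 238.4 22.1 0.7
224 238.0 13.1 -0.4
228 237.1 3.9 -0.4
232 236.4 -5.2 -0.8
236 235.5 -14.4 -0.8
```

View pics/c7.png

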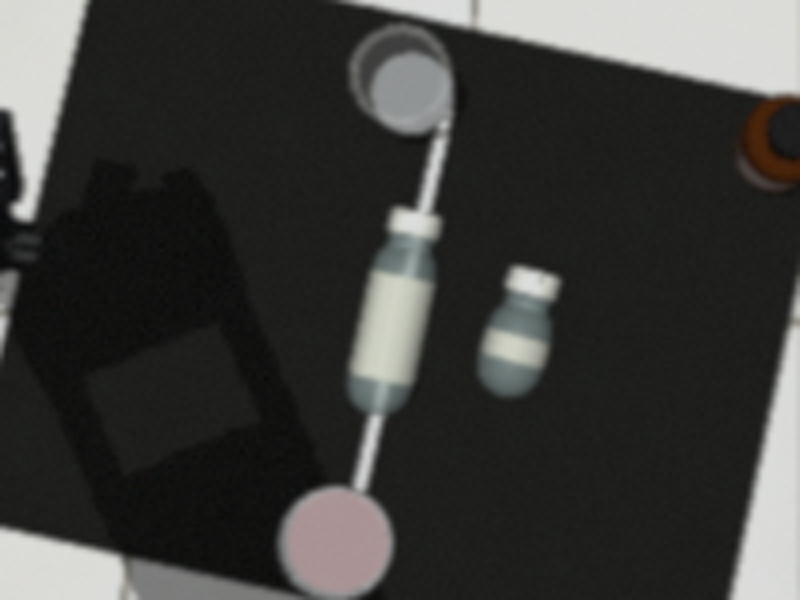

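```bash
cat > m.py <<'E'
from h import *
def lineLat(d):
    g=d['pixels'].max(2).astype(float); out=[]
    for v in list(range(184,198))+list(range(258,268)):
        uc=241-(v-178)*94/94*21/94*1.0; us=np.arange(int(uc)-8,int(uc)+9); w=np.clip(g[v,us]-50,0,None); u=(us*w).sum()/w.sum()
        out.append(at(d,u,v,3)[:2])
    return np.array(out)
def vial(d,c):
    g=d['pixels'].max(2).astype(float); out=[]
    for v in range(206,250,2):
        uc=c(v); row=np.interp(np.arange(uc-14,uc+14,.1),range(560),g[v]); x=np.arange(uc-14,uc+14,.1); i=np.nonzero(row>55)[0]
        if len(i): out.append((v,x[i[0]],x[i[-1]]))
    return out
E
python3 - <<'E'
from m import *
d=dict(np.load('pics/t7.npz')); 
for f in ('t0','t7'):
    P=lineLat(dict(np.load(f'pics/{f}.npz'))); k=np.polyfit(P[:,0],P[:,1],1); print(f,'line heading',np.arctan(k[0]),'y at 515.2',np.polyval(k,515.2),np.abs(P[:,1]-np.polyval(k,P[:,0])).max())
h=np.arctan(k[0]); n=np.array([-np.sin(h),np.cos(h)]); e=np.array([np.cos(h),np.sin(h)]); o=np.array([515.2,np.polyval(k,515.2)])
for v,a,b in vial(d,lambda v:233.5-(v-215)*.21):
    p=at(d,(a+b)/2,v,21)[:2]-o; print(v,round(a,1),round(b,1),'along %.1f lat %.1f w %.1f'%(p@e,p@n,(b-a)*2.25))
# end extents: cap end / bottom end
for (u,v) in [(130+414/4,150+208/4),(130+378/4,150+414/4)]:
    p=at(d,u,v,21)[:2]-o; print('end',p@e,p@n)
E
```

```text
t0 line heading -0.21186790690055438 y at 515.2 49.26837554384301 0.24623092544410952
t7 line heading -0.211830570534466 y at 515.2 49.276640826997365 0.28049770720339495
206 225.6 240.4 along 50.2 lat 1.8 w 33.3
208 226.3 240.0 along 45.8 lat 0.5 w 30.8
210 226.1 238.6 along 41.0 lat 1.0 w 28.1
212 224.4 237.3 along 35.9 lat 3.3 w 29.0
214 223.2 237.5 along 31.2 lat 3.5 w 32.2
216 222.3 238.2 along 26.8 lat 2.7 w 35.8
218 221.3 238.3 along 22.2 lat 2.7 w 38.2
220 220.8 238.4 along 17.7 lat 1.9 w 39.6
222 220.3 238.5 along 13.2 lat 1.4 w 40.9
224 220.0 238.1 along 8.7 lat 1.2 w 40.7
226 219.4 237.6 along 4.0 lat 1.4 w 40.9
228 219.1 237.2 along -0.6 lat 1.2 w 40.7
230 218.4 236.7 along -5.2 lat 1.3 w 41.2
232 218.1 236.4 along -9.7 lat 1.0 w 41.2
234 217.6 235.9 along -14.3 lat 1.1 w 41.2
236 217.2 235.5 along -18.9 lat 1.0 w 41.2
238 216.9 235.1 along -23.5 lat 0.8 w 40.9
240 216.2 234.5 along -28.1 lat 1.1 w 41.2
242 216.1 234.0 along -32.6 lat 0.7 w 40.3
244 216.2 233.8 along -37.0 lat -0.1 w 39.6
246 216.1 232.8 along -41.6 lat 0.1 w 37.6
248 216.5 231.8 along -46.1 lat -0.2 w 34.4
end 59.22922730033238 2.6937334283356673
end -57.87261006826136 -3.836462820006277
```

```bash
python3 -c "
from rig import r
print(r.sign_off())"
```

```text
the job is handed in; nothing more can be done
None
```

I rolled the long vial onto the scan line in five fingertip strokes across its top and handed the job in. The last top view shows it centred to about 1 mm, tilted about 0.01 rad, and within about 1 mm of where it was lengthwise. The arm was clear of it, and the shorter vial, beaker, petri dish and bottle looked unmoved.

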